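# Run the chopping-board clamp's wing nut home

## Task

The clamp that should hold the chopping board has worked loose. Tighten its wing nut fully home by pushing its wings round clockwise, as seen from above, in strokes of a fingertip or the outside of closed fingers, until it stops and the bar sits on the board. Never pinch or grip a wing between the fingers, and leave the spice jar, onion, garlic and shaker where they stand.

Things in the scene. Friction and masses are not known exactly. Their poses are not given: they have to be found in the camera images.
- clamp: Steel board clamp fixed to the worktop. Origin: on the axis of its upright threaded stud (11 mm thick, top 78 mm high), at worktop height; z up; +y points from the stud to the blue chopping board (250x360x10 mm, fixed, its near end 19 mm from the stud axis). Foot plate 78x84x12 mm. The wing nut sits on the stud.
- post_top (a point): Top centre of the clamp's fixed guide post, 11 mm thick and 77 mm high, 53 mm from the stud axis on the side away from the board, just outside the circle the wings sweep. It stands in the way of a finger going all the way round, so the wings are pushed round the free side in several strokes.
- bar_top (a point): Point on the stud axis on top of the steel bar that slides on stud and post under the nut. Bar 30 mm wide, 8 mm thick, along the clamp's y from -65 to +57 mm. 33.5 mm above the worktop with the nut fully loose, 21.5 mm with it home, when the rubber pad under the bar meets the board.
- nut_mid (a point): Point on the steel wing nut's axis, half-way up its wings; it turns and sinks with the nut. x axis along the two wings (at +x and -x), z up. Each wing is an upright rounded lobe reaching 43 mm from the axis, 9 mm thick (4 at its rim), from 13 mm below to 13 mm above this point. Hub 22 mm thick (29 at its foot), from 25 mm below to 8 mm above this point.
- wing_nut (a joint): Turn of the wing nut in rad, growing clockwise seen from above (tightening): 0 = fully loose, 9.42 = home against a hard stop; starts between 0 and 2.5. The nut and bar sink 12 mm over the whole 9.42 rad. It turns with light steady friction (about 0.05 N m, so 2 N at a wing) and stays where it is left.
- drive_faces: The two thin cheeks (2.5 mm) on those sides of the wings that are pushed to tighten: on the +y side of the wing at +x and the -y side of the wing at -x. Origin: on the nut's axis at its underside, axes as nut_mid, which is 25 mm above it.
- back_faces: The two like cheeks on the other sides of the wings; same origin and axes as drive_faces. Touching drive and back cheeks at once with the fingers counts as pinching.
- spice_jar_mid (a point): Spice jar with a dark cap, 44 mm thick and 105 mm high, upright and loose on the board; point on its axis half-way up.
- onion_mid (a point): Onion, 67 mm thick and 78 mm high, loose on the board; point at its middle.
- garlic_mid (a point): Garlic bulb, 61 mm thick and 59 mm high, loose on the board; point at its middle.
- shaker_mid (a point): Shaker with a grey top, 44 mm thick and 90 mm high, upright and loose on the worktop behind the clamp; point on its axis half-way up.

How it is judged:
By the outcome, as a careful person would: the job done as asked, in the order asked, and still so for the second after the job is handed in, with the robot touching nothing.
It also fails if it takes over 64 s, if anything falls off the work surface, if the arm or the gripper's body presses on something with over 40 N, if the wrist force passes 120 N, or if a joint passes its speed limit or range.

## Robot

A 7-joint arm with a two-finger parallel gripper is mounted at the origin on a cart in front of the work surface, level with it; the furniture and walls round the work are solid. World frame = base frame: x ahead of the robot, y to its left, z up, the work surface at z = 0. Lengths are in m, angles in rad, forces in N, time in s.
With the tool pointing down it reaches from about 0.425 to 0.875 m from the base axis. Payload 8.4 kg.
Tool frame: the origin (TCP) lies between the finger pads; the fingertips stand 17 mm ahead of it and the grasp point (between the pads) lies 2 mm behind it; x points along the fingers, z is the direction in which the jaws open and shut, and the axes are right-handed (so a half turn about x gives the same grasp; the last joint's range is limited). The gripper opens to 87 mm and grips with 3 to 60 N. Pads are 19 mm wide; open, the fingers measure 117 mm over their backs; the gripper's body (75 mm by 190 mm) begins 51 mm behind the grasp point.
Start: joints at [1.072, 0.333, 0.04, 1.465, -0.013, 1.343, -0.059], TCP at [0.253, -0.599, 0.24] pointing down, gripper open.
Joint ranges: [-2.58, 2.58], [-0.38, 2.09], [-1.3, 1.39], [0.25, 2.4], [-1.5, 4.64], [0.08, 2.09], [-2.65, 2.65]. Speed limits (rad/s): [2.22, 2.22, 2.79, 2.79, 3.14, 3.14, 3.14].

## Interface

Orientations are given as a rotation vector (axis times angle).
In Python, from plant import ctrl, kin, viewer, ticket gives the robot as it stands. Calls block until the motion is done:
- ctrl.reach(position, orientation): joint-space move of the TCP to a pose.
- ctrl.movel(position, max_speed=0.15, orientation=None): straight line of the TCP; orientation=None keeps the orientation; max_speed is the mean speed in m/s.
- ctrl.move_j(angles): joint-space move.
- ctrl.gripper_to(opening): opening from 0.0 (shut) to 1.0 (fully open); the grip force is fixed at half the most; returns when the fingers have stopped.
- ctrl.hold(seconds).
- kin.solve_ik(position, orientation): joint angles nearest the present ones, or None.
- viewer.snapshot(name): name is "scene" or "top" or "wrist"; returns a dict with "frame" (420x560x3 uint8, blue, green, red), "range_z" (420x560 float32, m along the optical axis (not along the pixel's ray), 0 where there is no reading), "intrinsics" (3x3 intrinsics, pixels), "world_to_cam" (4x4, takes a point from world to camera coordinates); the wrist camera has in their place "T_tool_cam" (4x4, takes a point from camera to tool coordinates, whose origin is the TCP and whose axes are the tool frame's). Camera axes: x right, y down, z forward; pixel columns grow to the right and rows downward; lengths in m; the calibration is good to about 2 mm. A picture is of the moment at which its call begins: read the wrist's pose just before it.
A pose or a line that the arm cannot do raises ctrl.IKError and nothing moves.
- ticket.finish_job(): hands the job in, once; it reports no verdict.
Readings, each from a call of its own:
- ctrl.get_time(): time.
- ctrl.get_q(): joint angles.
- ctrl.get_joint_vel(): joint speeds.
- ctrl.get_joint_efforts(): joint torques, N m.
- ctrl.get_eef_pos(): TCP position.
- ctrl.get_orientation(): TCP orientation.
- ctrl.get_wrist_force(): force on the tool from outside, world axes, zero at the start.
- ctrl.get_ft_torque(): the same for the moment, N m.
- ctrl.get_opening(): opening from 0.0 (shut) to 1.0 (fully open).
Only numpy, scipy, OpenCV 4.12 (cv2) and the standard library are available. Lean on these libraries where they do the work, as an engineer would, in place of code of your own. Each camera call takes 0.05 s, during which the arm holds its last target.

## Working session

There is one attempt and no reset: what is moved stays moved. The work goes in short steps, each a Python script; the robot and the scene stay as the last script left them, time stands still between calls to the robot, and variables do not carry over. Pictures are saved under pics/ and viewed, and the job is handed in when it is done.

```bash
ls; mkdir -p pics
python3 - <<'E'
from plant import ctrl,kin,viewer
import cv2,numpy as np
print(ctrl.get_time(),ctrl.get_eef_pos(),ctrl.get_orientation())
for n in("scene","top"):
    s=viewer.snapshot(n); cv2.imwrite(f"pics/{n}0.png",s["frame"]); np.savez(f"{n}0.npz",**s)
    print(n,s["intrinsics"].round(1).tolist(),s["world_to_cam"].round(3).tolist())
E
```

```text
pics
0.0 [ 0.25281036 -0.59832301  0.23863925] [ 0.91074249  1.37369596 -0.90937291]
scene [[450.7, 0.0, 275.7], [0.0, 450.7, 208.5], [0.0, 0.0, 1.0]] [[-0.564, -0.826, 0.004, 0.51], [-0.325, 0.218, -0.92, 0.215], [0.759, -0.521, -0.391, 0.701], [0.0, 0.0, 0.0, 1.0]]
top [[453.4, 0.0, 281.0], [0.0, 453.4, 212.6], [0.0, 0.0, 1.0]] [[-0.17, -0.985, -0.002, 0.284], [-0.964, 0.167, -0.207, 0.558], [0.204, -0.033, -0.978, 0.951], [0.0, 0.0, 0.0, 1.0]]
```

View pics/scene0.png

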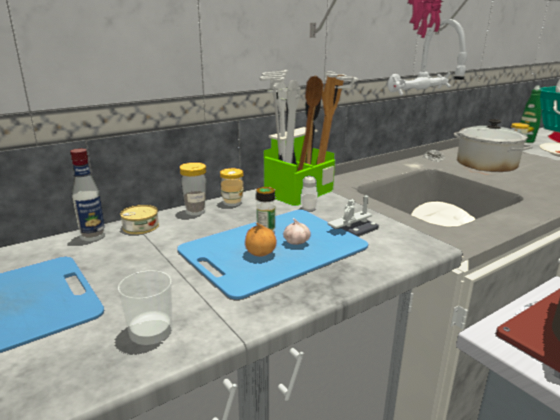

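View pics/top0.png

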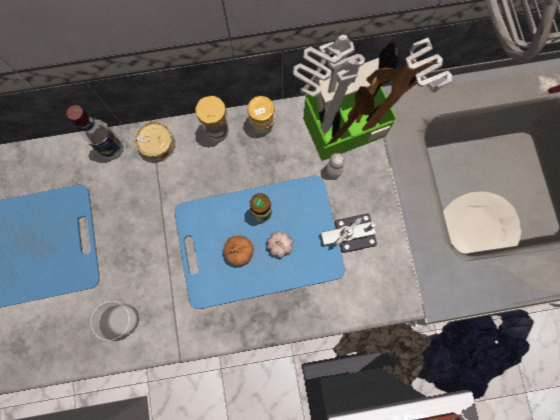

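The top view shows the board at about (260,240) and the clamp at (350,233). The onion is at (238,250), the garlic at (280,244), the jar at (260,207) and the shaker at (336,165). I'll zoom in on the clamp.

```bash
cat > h.py <<'E'
import numpy as np,cv2
def cast(s,u,v,z):
    K=s["intrinsics"];T=s["world_to_cam"];Ti=np.linalg.inv(T)
    d=Ti[:3,:3]@np.linalg.inv(K)@np.array([u,v,1.]);o=Ti[:3,3]
    return o+d*(z-o[2])/d[2]
def proj(s,p):
    T=s["world_to_cam"];c=T[:3,:3]@np.asarray(p)+T[:3,3];q=s["intrinsics"]@c
    return q[:2]/q[2]
def dep(s,u,v):
    K=s["intrinsics"];Ti=np.linalg.inv(s["world_to_cam"])
    z=s["range_z"][int(v),int(u)]
    return (Ti@np.r_[np.linalg.inv(K)@np.array([u,v,1.])*z,1])[:3]
E
python3 - <<'E'
from h import *
t=dict(np.load("top0.npz"));s=dict(np.load("scene0.npz"))
a=cv2.resize(t["frame"][195:270,300:400],None,fx=8,fy=8,interpolation=cv2.INTER_CUBIC);cv2.imwrite("pics/topz.png",a)
a=cv2.resize(s["frame"][185:245,320:390],None,fx=10,fy=10,interpolation=cv2.INTER_CUBIC);cv2.imwrite("pics/scenez.png",a)
# board
hsv=cv2.cvtColor(t["frame"],cv2.COLOR_BGR2HSV);m=cv2.inRange(hsv,(95,120,80),(115,255,255));m[:,:160]=0
c=max(cv2.findContours(m,0,2)[0],key=cv2.contourArea)
r=cv2.minAreaRect(c);print(r)
for p in cv2.boxPoints(r):print(p,cast(t,*p,0.01).round(4))
for n,u,v in(("onion",238,250),("garlic",280,244),("jar",260,202),("shaker",337,159)):print(n,dep(t,u,v).round(3))
E
```

```text
((321.5000305175781, 245.00003051757812), (2.1213202476501465, 0.7071067094802856), 45.0)
[320.50003 244.50003] [0.5189 0.1066 0.01  ]
[321.00003 244.00003] [0.5198 0.1053 0.01  ]
[322.50003 245.50003] [0.5158 0.1025 0.01  ]
[322.00003 246.00003] [0.5149 0.1039 0.01  ]
onion [0.53  0.291 0.074]
garlic [0.529 0.199 0.063]
jar [0.616 0.227 0.116]
shaker [0.692 0.043 0.084]
```

View pics/topz.png

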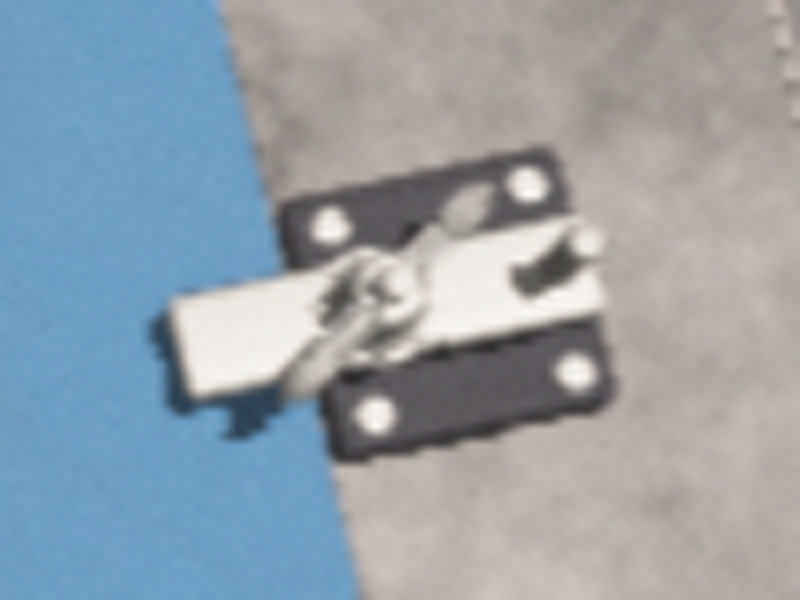

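View pics/scenez.png

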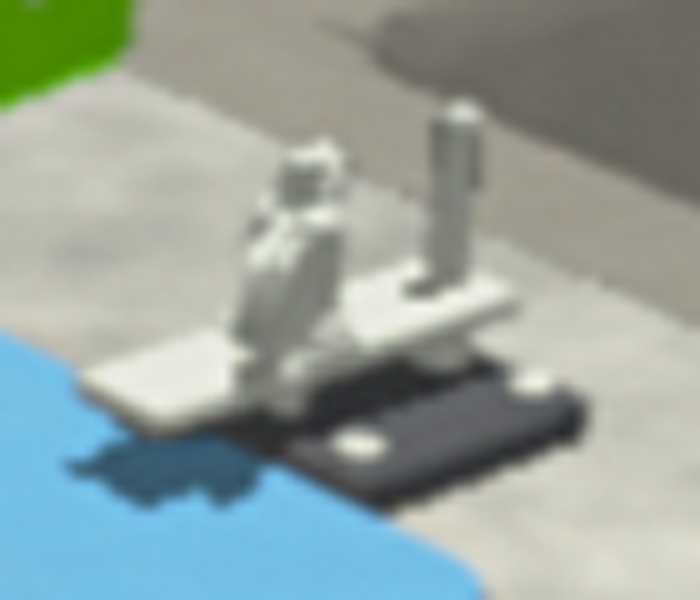

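In the zoomed top view (8x, offset 300,195) the stud top is near (400,283) and the post top near (587,245). The wing tips are at about (480,195) and (295,385).

Run:
```python
from h import *
from scipy.spatial.transform import Rotation as R
from plant import ctrl
t=dict(np.load("top0.npz"))
f=lambda x,y,z:cast(t,300+(x+.5)/8-.5,195+(y+.5)/8-.5,z)
st=f(400,283,.078);po=f(587,245,.077)
print("stud",st,"post",po,np.linalg.norm(st-po), np.degrees(np.arctan2(*(st-po)[1::-1])))
print("plate",[f(x,y,.012).round(4)[:2].tolist() for x,y in((285,203),(555,150),(610,400),(340,458))])
print("platec",np.mean([f(x,y,.012) for x,y in((285,203),(555,150),(610,400),(340,458))],0))
for z in(.026,.0335): print("barcorners",z,[f(x,y,z).round(4)[:2].tolist() for x,y in((170,300),(190,400),(605,312),(575,215))])
print("wing tips",[f(x,y,.060).round(4)[:2].tolist() for x,y in((478,198),(298,385))])
print(R.from_rotvec(ctrl.get_orientation()).as_matrix().round(3))
for y in range(225,240):print((np.array([dep(t,u,y)[2] for u in range(318,380,3)])*1000).round().astype(int))
```

```text
stud [0.53107146 0.04604934 0.078     ] post [ 0.53282929 -0.00622941  0.077     ] 0.05231784560235939 91.92580040898196
plate [[0.5693, 0.0625], [0.5714, -0.0181], [0.4969, -0.0183], [0.4937, 0.0614]]
platec [0.53281485 0.02188696 0.012     ]
barcorners 0.026 [[0.5449, 0.1023], [0.5157, 0.1021], [0.5204, -0.019], [0.5493, -0.0165]]
barcorners 0.0335 [[0.5437, 0.1032], [0.5148, 0.103], [0.5195, -0.0173], [0.5482, -0.0148]]
wing tips [[0.5534, 0.0168], [0.5106, 0.0761]]
[[-0.001  0.921  0.389]
 [ 0.001  0.389 -0.921]
 [-1.    -0.    -0.001]]
[10 10 10  9  9  5 10  9 14 10 13  9 66 52 32 27 31 32 79 78 -2]
[ 8 10  8 11  9 14 11 13 11 34 64 63 66 32 32 30 36 58 77 76 -2]
[11 11 11 10 10 13  8 12 12 37 68 66 63 34 29 31 33 52 73  1  2]
[10 10 10 12 10  8  7 29 32 65 78 78 63 32 33 33 32 47 62 -2  0]
[   9   13   10   11    8   11   33   34   37   64   78   75   33   35
 1046   33   29   46   46    0    1]
[10 10  8 10 30 32 34 37 38 65 80 75 34 35 33 30 33 36 34 28  1]
[ 9 11 11 32 32 31 33 33 38 66 79 76 32 34 31 29 34 30 34 29 -1]
[12 12 33 33 28 29 33 33 38 65 72 65 36 30 32 32 32 33 32 30  2]
[  10   30   32   37   33   32   31   31   39   63   65 1046   36   34
   34   28   32   33   29   32    3]
[ 6 10 31 33 34 29 34 36 39 66 66 62 36 31 38 33 33 35 29  0  5]
[  10   11   34   35   35   33   32   36   66   67   64   65   35   31
   29   33   30   30   12 1046   -1]
[12 10 32 35 31 33 33 34 63 65 55 38 32 32 33 30 12 14 15 12  1]
[12  7 33 33 33 34 31 33 68 65 42 39 33 33 30 15  9 19 13  8  2]
[13 12 29 30 30 33 33 69 68 34 40 33 36 12 11 15 11 12 11  9 -2]
[10  9 35 37 35 32 36 67 67 35 34 13 12 13 12 14 11 13 17 12  1]
```

Stud at about (0.532, 0.046). The stud–post distance comes out at 52.3 mm against 53 given, clamp y is close to world y, and the bar is about 32 mm high, so all of it agrees. The wings lie along about -54° and 126°. I'll approach with the fingers closed and look with the wrist camera.

Run:
```python
from h import *
from scipy.spatial.transform import Rotation as R
from plant import ctrl,viewer
M=np.array([[0,1,0],[0,0,-1],[-1,0,0]],float)
rv=R.from_matrix(M).as_rotvec()
p=np.array([0.50,0.046,0.23])
ctrl.reach(p,rv);print(ctrl.get_time())
ctrl.gripper_to(0.0);print(ctrl.get_time(),ctrl.get_opening(),ctrl.get_q())
Tw=np.eye(4);Tw[:3,:3]=R.from_rotvec(ctrl.get_orientation()).as_matrix();Tw[:3,3]=ctrl.get_eef_pos()
s=viewer.snapshot("wrist")
s["world_to_cam"]=np.linalg.inv(Tw@s["T_tool_cam"])
np.savez("w1.npz",**s);cv2.imwrite("pics/w1.png",s["frame"])
print(ctrl.get_eef_pos(),ctrl.get_wrist_force())
for P in((.532,.046,.078),(.533,-.007,.077)):print(proj(s,P))
```

```text
2.55
4.075 0.006278574949430004 [ 0.4739678   0.08388069 -0.68165085  1.80140624  0.05518067  1.27541702
 -1.79282331]
[0.49999855 0.04598884 0.22998225] [0.66982848 0.42697661 0.14710491]
[281.98982762 167.59891418]
[340.73043804 166.29235604]
```

View pics/w1.png

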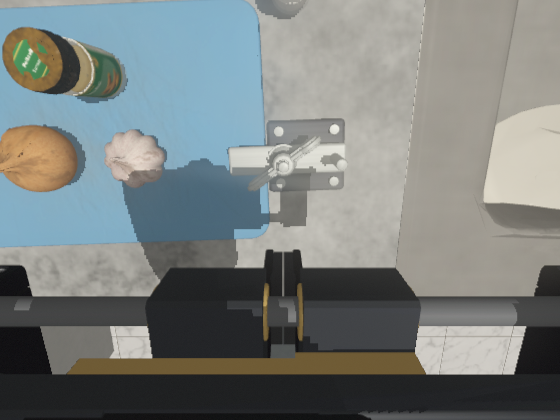

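The wrist view shows the stud top at about (286,160), the post at (342,162), and the wings running from (320,140) to (250,188). The closed fingers are at (283,300).

Run:
```python
from h import *
s=dict(np.load("w1.npz"))
a=cv2.resize(s["frame"][105:205,220:353],None,fx=6,fy=6,interpolation=cv2.INTER_CUBIC);cv2.imwrite("pics/w1z.png",a)
print((s["range_z"][240:345:15,255:315:6]).round(3))
```

```text
[[0.403 0.403 0.403 0.402 0.402 0.403 0.403 0.404 0.403 0.405]
 [0.408 0.409 0.167 0.171 0.172 0.172 0.171 0.168 0.409 0.409]
 [0.094 0.094 0.151 0.155 0.155 0.156 0.156 0.152 0.095 0.093]
 [0.086 0.085 0.09  0.142 0.142 0.143 0.142 0.093 0.085 0.087]
 [0.079 0.    0.089 0.09  0.088 0.089 0.089 0.088 0.081 0.079]
 [0.079 0.079 0.087 0.086 0.088 0.086 0.087 0.088 0.081 0.079]
 [0.08  0.08  0.088 0.132 0.133 0.133 0.133 0.094 0.081 0.081]]
```

View pics/w1z.png

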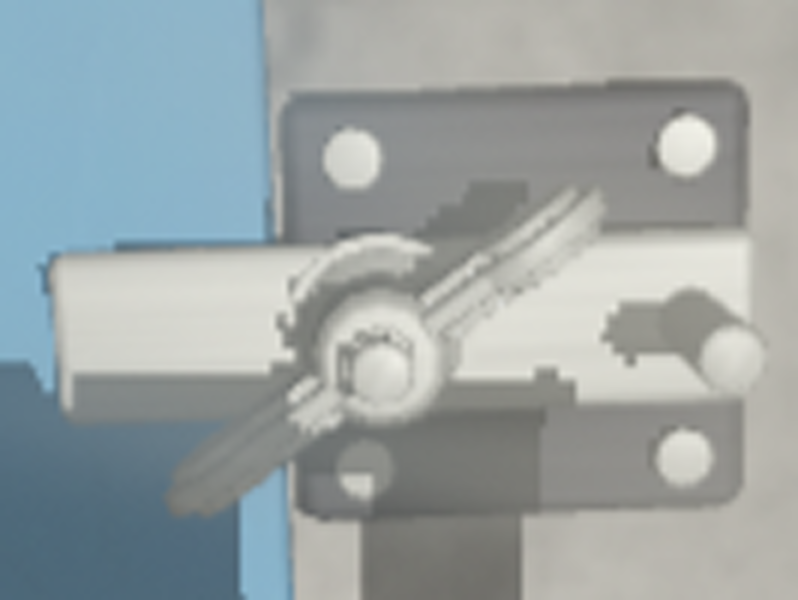

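Stud and post agree with the projections to 1–2 px, and the wings lie along about 127° and -53°. First stroke now.

```bash
cat > st.py <<'E'
from h import *
from plant import ctrl,viewer
C=np.array([.532,.046])
def pos(a,z,r=.031):
    a=np.radians(a);return np.r_[C+r*np.array([np.cos(a),np.sin(a)]),z]
def stroke(a0,a1,tip,step=15,fmax=14,speed=.08,zr=.115):
    z=tip+.017
    ctrl.movel(pos(a0,zr),.25); ctrl.movel(pos(a0,z),.15)
    f0=np.array(ctrl.get_wrist_force());print("down",ctrl.get_time(),f0.round(1))
    a=a0;log=[];stop=False
    while a>a1 and not stop:
        a=max(a-step,a1);z-=step*.0222e-3
        ctrl.movel(pos(a,z),speed)
        f=np.array(ctrl.get_wrist_force())-f0;n=np.linalg.norm(f);log.append((round(a),round(float(n),1)))
        stop=n>fmax
    print(log,"STOP" if stop else "",ctrl.get_time(),ctrl.get_eef_pos().round(4))
    ctrl.movel(pos(a+8,z),.1); ctrl.movel(pos(a+8,zr),.25)
    return a
def look(n,name="top"):
    s=viewer.snapshot(name);cv2.imwrite(f"pics/{n}.png",s["frame"]);np.savez(n+".npz",**s);return s
E
python3 - <<'E'
from st import *
stroke(177,-57,.049)
print(ctrl.get_time())
ctrl.movel([.48,-.03,.16],.3)
s=look("t1");cv2.imwrite("pics/t1z.png",cv2.resize(s["frame"][195:270,300:400],None,fx=7,fy=7,interpolation=2));print(ctrl.get_time())
E
```

```text
down 5.2083 [ 0.3 -0.9  0.4]
[(162, 1.8), (147, 1.6), (132, 0.6), (117, 1.3), (102, 1.2), (87, 0.9), (72, 0.8), (57, 1.4), (42, 1.2), (27, 1.1), (12, 1.3), (-3, 0.8), (-18, 1.6), (-33, 1.4), (-48, 1.2), (-57, 0.9)]  9.2083 [0.5486 0.0197 0.0606]
9.825
10.3583
```

View pics/t1z.png

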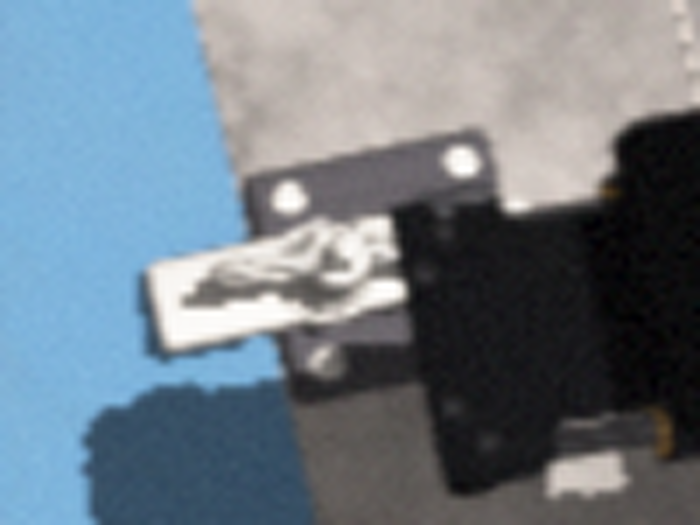

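The nut has turned: a wing now points along the bar toward the board, at (210,270) in the zoom, or about 90°. Next stroke.

Run:
```python
from st import *
stroke(140,-57,.0445)
print(ctrl.get_time())
ctrl.movel([.43,.046,.16],.3)
s=look("t2");cv2.imwrite("pics/t2z.png",cv2.resize(s["frame"][195:270,300:400],None,fx=7,fy=7,interpolation=2));print(ctrl.get_time())
```

```text
down 11.4583 [ 0.7 -0.1  0.6]
[(125, 1.3), (110, 2.2), (95, 0.8), (80, 0.4), (65, 0.6), (50, 1.3), (35, 0.9), (20, 0.8), (5, 0.9), (-10, 2.0), (-25, 1.2), (-40, 1.0), (-55, 0.9), (-57, 1.4)]  14.9583 [0.5488 0.02   0.0568]
15.5917
16.2333
```

View pics/t2z.png

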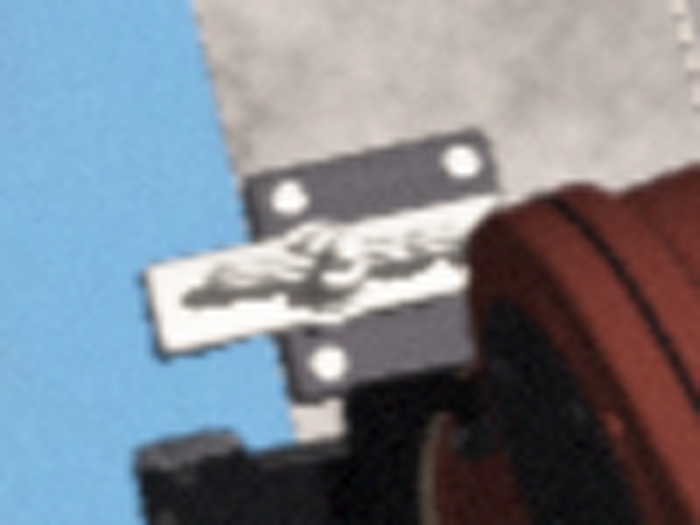

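This looks like the previous view, which fits either a half turn or no turn at all. The bar height will tell them apart.

Run:
```python
from h import *
for n in("top0","t1","t2"):
    t=dict(np.load(n+".npz"))
    z=[dep(t,u,v)[2] for u in range(324,331) for v in range(235,244)]
    z=[a for a in z if .015<a<.05]
    w=[dep(t,u,v)[2] for u in range(330,362) for v in range(225,245)]
    w=[a for a in w if .045<a<.074]
    print(n,len(z),np.median(z),np.median(w))
```

```text
top0 63 0.03226410085277154 0.06521754452193051
t1 62 0.028118831034487757 0.060458649429144584
t2 62 0.0239482083657806 0.05679805405826294
```

The bar went 32.3 → 28.1 → 23.9 mm, so the nut did turn. About 100° remains. For the final stroke I'll use finer steps and stop on force.

Run:
```python
from st import *
stroke(140,-57,.041,step=5,fmax=12,speed=.05)
print(ctrl.get_time())
ctrl.movel([.43,.046,.16],.3)
s=look("t3");cv2.imwrite("pics/t3z.png",cv2.resize(s["frame"][195:270,300:400],None,fx=7,fy=7,interpolation=2));print(ctrl.get_time())
t=s
z=[dep(t,u,v)[2] for u in range(324,331) for v in range(235,244)]
z=[a for a in z if .015<a<.05];print(np.median(z))
```

```text
down 17.2833 [0.2 0.5 0.5]
[(135, 0.4), (130, 0.5), (125, 1.4), (120, 0.6), (115, 2.1), (110, 1.6), (105, 2.6), (100, 1.7), (95, 2.1), (90, 1.4), (85, 1.6), (80, 1.6), (75, 1.5), (70, 1.4), (65, 1.0), (60, 0.8), (55, 0.6), (50, 0.5), (45, 1.0), (40, 2.2), (35, 0.4), (30, 0.7), (25, 5.5), (20, 12.3)] STOP 23.2833 [0.5598 0.0601 0.0553]
23.925
24.5833
0.021252796724295697
```

View pics/t3z.png

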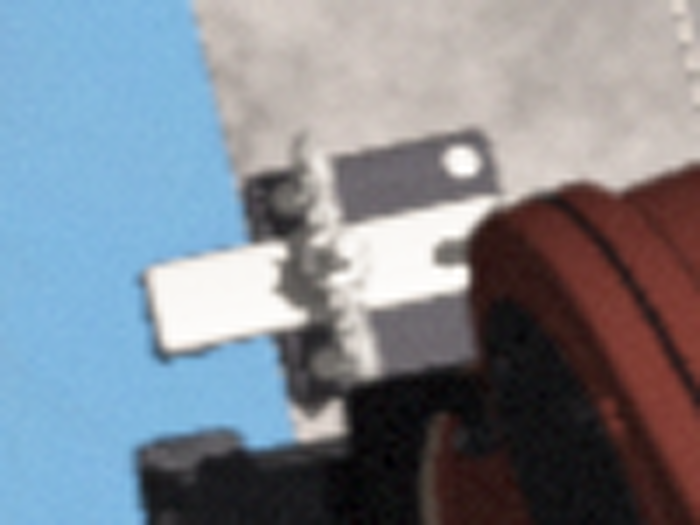

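The bar is at 21.3 mm (home is 21.5) and the force jumped at the stop. One firmer press will confirm the nut doesn't move any further.

Run:
```python
from st import *
stroke(55,-5,.037,step=4,fmax=22,speed=.05)
ctrl.movel([.43,.046,.16],.3)
s=look("t4");cv2.imwrite("pics/t4z.png",cv2.resize(s["frame"][120:300,170:410],None,fx=3.2,fy=3.2,interpolation=2))
z=[dep(s,u,v)[2] for u in range(324,331) for v in range(235,244)]
z=[a for a in z if .015<a<.05];print(np.median(z),ctrl.get_time())
a=np.load("t3.npz")["frame"][208:252,332:358].astype(int);b=s["frame"][208:252,332:358].astype(int);print("diff",abs(a-b).mean())
for n,u,v in(("onion",238,250),("garlic",280,244),("jar",260,202),("shaker",337,159)):print(n,dep(s,u,v).round(3))
```

```text
down 25.8167 [-0.3  0.1  0.2]
[(51, 0.4), (47, 0.6), (43, 0.6), (39, 2.0), (35, 1.2), (31, 0.8), (27, 3.6), (23, 9.0), (19, 13.7), (15, 20.1), (11, 25.6)] STOP 28.5667 [0.5598 0.0596 0.0532]
0.02218581248950935 29.8833
diff 1.7214452214452214
onion [0.529 0.291 0.076]
garlic [0.529 0.199 0.058]
jar [0.616 0.227 0.116]
shaker [0.691 0.043 0.087]
```

View pics/t4z.png

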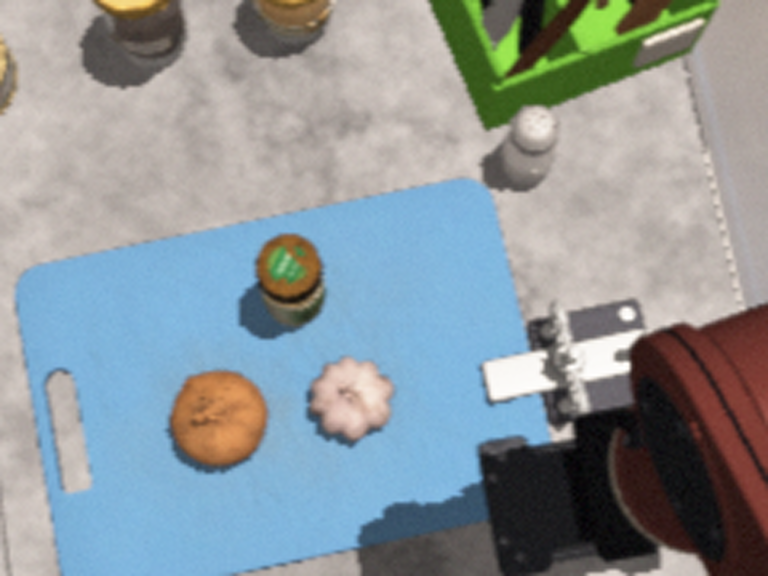

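The final view shows the wings across the bar at about (565,350), unchanged by a 25 N press. The onion, garlic, jar and shaker are where they stood, and the fingers are clear. I'm handing the job in.

```bash
python3 -c "
from plant import ctrl,ticket
print(ctrl.get_wrist_force().round(1),ctrl.get_time());ticket.finish_job();print(ctrl.get_time())"
```

```text
[-0.8 -0.3 -0.5] 29.8833
the job is handed in; nothing more can be done
the job is handed in; nothing more can be done
```

The wing nut is tightened to its stop and the job is handed in, at about 30 s on the robot's clock. I pushed the wings clockwise with the outside of the closed fingers in three strokes round the free side of the post. A fourth push, a firm press, tested the stop.

- **Bar height:** the depth images gave 32.3 → 28.1 → 23.9 → 21.3 mm, and 22.2 mm on the last look. Home is 21.5 mm. The last two readings differ by 0.9 mm, which I take as depth noise.
- **Hard stop:** the push force rose from about 1 N to 12 N at the end of the third stroke. The firm press to about 25 N did not visibly move the nut.
- **Other items:** the onion, garlic, jar and shaker measured within 1 mm of their starting positions sideways. Their depth heights scattered by up to 5 mm.
- **Robot:** it was clear of everything at hand-in, with the wrist force near zero.

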